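# Put the staining reagents and forceps back where they belong

## Task

Put the staining bench back in order: every dropper bottle stands upright in the rack bay of its own cap colour, and the forceps lie flat inside the steel tray. One bottle was put back in the wrong bay and blocks it for the bottle that belongs there, so sort that out too. Do not tip any dropper bottle over, and leave the brown bottle and the timer where they are.

Things in the scene. Friction and masses are not known exactly. Their poses are not given: they have to be found in the camera images.
- red_bottle_center (a point): White plastic dropper bottle with a red cap and red label stripe, upright on the mat or in a bay, 24 mm in diameter and 68 mm tall, 30 g; the point is its centre, 34 mm above its underside, z up its axis. Cap: 15 mm wide, from 12 mm above this point to the top at 34 mm above it; the body ends where the cap begins. Grip the cap or the upper body.
- blue_bottle_center (a point): White plastic dropper bottle with a blue cap and blue label stripe, upright on the mat or in a bay, 24 mm in diameter and 68 mm tall, 30 g; the point is its centre, 34 mm above its underside, z up its axis. Cap: 15 mm wide, from 12 mm above this point to the top at 34 mm above it; the body ends where the cap begins. Grip the cap or the upper body.
- green_bottle_center (a point): White plastic dropper bottle with a green cap and green label stripe, upright on the mat or in a bay, 24 mm in diameter and 68 mm tall, 30 g; the point is its centre, 34 mm above its underside, z up its axis. Cap: 15 mm wide, from 12 mm above this point to the top at 34 mm above it; the body ends where the cap begins. Grip the cap or the upper body.
- forceps_center (a point): Steel forceps lying flat on the blue-grey bench mat (its top is 7 mm above the work surface), 126 mm long along its own y axis, about 15 mm wide where it is gripped at its middle (across own x) and 20 mm at its widest, 8 mm thick, 22 g; the point is its centre, 4 mm above its underside; closed end at +y, points at -y. It is rigid.
- red_bay: The red bay of the reagent rack: a fixed red plastic open-topped square box, 50 mm along its x by 52 mm along its y, 12 mm high, with an inner space of 40 x 40 mm and a floor 2 mm thick with a dark disc. Origin: centre of its underside, on the bench mat; z up; the row of three bays runs along its y, 54 mm from bay to bay, in any order, between white end cheeks 18 mm high.
- blue_bay: The blue bay of the reagent rack: a fixed blue plastic open-topped square box, 50 mm along its x by 52 mm along its y, 12 mm high, with an inner space of 40 x 40 mm and a floor 2 mm thick with a dark disc. Origin: centre of its underside, on the bench mat; z up; the row of three bays runs along its y, 54 mm from bay to bay, in any order, between white end cheeks 18 mm high.
- green_bay: The green bay of the reagent rack: a fixed green plastic open-topped square box, 50 mm along its x by 52 mm along its y, 12 mm high, with an inner space of 40 x 40 mm and a floor 2 mm thick with a dark disc. Origin: centre of its underside, on the bench mat; z up; the row of three bays runs along its y, 54 mm from bay to bay, in any order, between white end cheeks 18 mm high.
- steel_tray: Fixed shallow stainless steel instrument tray, 100 mm along its x, 190 mm along its y, rim 18 mm high; inside 96 x 186 mm, floor 2 mm thick. Origin: centre of its underside, on the bench mat; z up.
- brown_bottle_center (a point): Bystander: brown glass pipette bottle with a black top, 33 mm in diameter, 102 mm tall, standing; the point is its centre, 51 mm up.
- lab_timer_center (a point): Bystander: white lab timer, 66 x 66 x 19 mm, lying on the bench; the point is its centre.

How it is judged:
At the end, for the whole second after the job is handed in: Each dropper bottle stands on the floor of the bay of its own cap colour (centre within 13 mm of the bay's, leaning less than 7 degrees), the forceps lie flat on the floor of the steel tray (centre within 40 mm across and 50 mm along of the tray's), all at rest (horizontal distance between red_bottle_center and red_bay below 0.013 m and z of red_bottle_center in the frame of red_bay between 0.031 and 0.041 m and angle between each of red_bottle_center, blue_bottle_center, green_bottle_center's own z axis and vertical below 0.12 rad and linear speed of each of red_bottle, blue_bottle, green_bottle, forceps below 0.02 m/s and horizontal distance between blue_bottle_center and blue_bay below 0.013 m and z of blue_bottle_center in the frame of blue_bay between 0.031 and 0.041 m and horizontal distance between green_bottle_center and green_bay below 0.013 m and z of green_bottle_center in the frame of green_bay between 0.031 and 0.041 m and x of forceps_center in the frame of steel_tray between -0.04 and 0.04 m and y of forceps_center in the frame of steel_tray between -0.05 and 0.05 m and z of forceps_center in the frame of steel_tray between 0 and 0.012 m and angle between the z axis of forceps_center and the z axis of steel_tray, either way round below 0.08 rad); the robot touches nothing.
It fails at once if the red dropper bottle is tipped over (angle between red_bottle_center's own z axis and vertical above 0.8 rad).
It fails at once if the blue dropper bottle is tipped over (angle between blue_bottle_center's own z axis and vertical above 0.8 rad).
It fails at once if the green dropper bottle is tipped over (angle between green_bottle_center's own z axis and vertical above 0.8 rad).
It fails at once if the brown bottle is pushed out of its place (distance of brown_bottle_center from where it was at the start of the episode above 0.02 m).
It fails at once if the lab timer is pushed out of its place (distance of lab_timer_center from where it was at the start of the episode above 0.02 m).
It also fails if it takes over 88 s, if anything falls off the work surface, if the arm or the gripper's body presses on something with over 40 N, if the wrist force passes 120 N, or if a joint passes its speed limit or range.

## Robot

A 6-joint arm with a two-finger parallel gripper is mounted at the origin on a cart in front of the work surface, level with it; the furniture and walls round the work are solid. World frame = base frame: x ahead of the robot, y to its left, z up, the work surface at z = 0. Lengths are in m, angles in rad, forces in N, time in s.
With the tool pointing down it reaches from about 0.35 to 0.725 m from the base axis. Payload 4.3 kg.
Tool frame: the origin (TCP) lies midway between the tips of the shut fingers; the grasp point (between the pads) lies hold_point_z behind it (hold_point_z is the distance from the TCP to the grasp point, in m); z points along the fingers, y is the direction in which the jaws open and shut (so a half turn about z gives the same grasp; the last joint's range is limited). The gripper opens to 85 mm and grips with 20 to 120 N. Pads are 22 mm wide; open, the fingers measure 114 mm over their backs; the gripper's body (76 mm by 85 mm) begins 54 mm behind the grasp point. The pads swing forward as they close: fully open they stand 13 mm farther back than shut.
Start: joints at [-1.302, 0.377, 0.081, 1.274, 0, 1.46], TCP at [0.213, -0.534, 0.231] pointing down, gripper open.
Joint ranges: [-2.72, 2.72], [-0.84, 1.66], [-1.02, 1.22], [-1.77, 2.12], [-1.37, 1.28], [-3.14, 3.14]. Speed limits (rad/s): [2.57, 2.57, 3.14, 3.14, 3.14, 3.14].

## Interface

Orientations are given as a rotation vector (axis times angle).
In Python, from rig import * gives the robot as it stands.
- The arm moves only by the shell command python3 -m crank 'ROWS'. ROWS is a JSON object of lists of equal length, an entry for each row: "fingers": the opening, from 0 (shut) to 1 (fully open); "offset": the shift along the world's x, y, z in m, a list of three; "rot": the turn, a rotation vector about the world's x, y, z in rad, a list of three. A call has 1 to 12 rows; each row is the pose to reach, as a shift and turn from the pose commanded when the call began; what a row does not reach only later rows make up. A row lasts 1/12 s, in which the tool goes at most 41.7 mm and 7.16 degrees, less where a joint would pass 70% of its speed; a pose out of reach is approached as far as the arm can. A call with a gripper value outside its range is refused whole. The fingers move at their own pace and stop on an object; the grip force is fixed at half the most. Time passes only in rows, so rows that repeat a pose let the fingers close. It gives the time, the measured TCP pose, the force and the opening at its end, in the units of the state.
- state(): the state, without advancing time (a new reading comes with each control period).
- snapshot(name): name is "scene" or "top"; returns a dict with "img" (480x640x3 uint8, red, green, blue), "intrinsics" (3x3 intrinsics, pixels), "dist_coeffs" ([k1, k2, p1, p2, k3] as OpenCV has them; the pictures are not rectified), "view" (4x4, takes a point from world to camera coordinates). Camera axes: x right, y down, z forward; pixel columns grow to the right and rows downward; lengths in m; the calibration is good to about 2 mm. A picture is of the moment at which its call begins. There is no depth.
- job_done(): hands the job in, once; it reports no verdict.
Trained networks look in a picture, given as the dict that the camera call returned (one of the last four; its "shot" number tells which), for a name from the list of things; names that differ only in an ending like _2 or _b are one class to them, and where a whole thing is asked for, a point or a joint stands for the part that bears it (a point fixed in the world has none). Each returns a list of dicts, best first, with "conf" (0 to 1); they miss things now and then, are a little off and sometimes report something else, mostly with a low value. They report only what shows in the picture. A call takes as long as a camera call.
- recognise(picture, label): "point" ([x, y, z] in m, in world coordinates, good to about 4 mm: the middle of the surface that is visible of it).
- outline_of(picture, label): "pixels" (480x640 bool, what is visible of it).
- spot_point(picture, label): "point" ([x, y, z] in m, in world coordinates, good to about 4 mm: a listed point, or the origin of a listed thing).
The state is a dict: "clock": time; "joint_pos": joint angles; "qd": joint speeds; "joint_efforts": joint torques, N m; "position": TCP position; "orientation": TCP orientation; "wrist_force": force on the tool from outside, world axes, zero at the start; "wrist_torque": the same for the moment, N m; "opening": opening from 0.0 (shut) to 1.0 (fully open).
Only numpy, scipy, OpenCV 4.12 (cv2) and the standard library are available. Lean on these libraries where they do the work, as an engineer would, in place of code of your own. Each camera call takes 0.05 s, during which the arm holds its last target.

## Working session

There is one attempt and no reset: what is moved stays moved. The work goes in short steps, Python scripts to look and compute and a shell command to move; the robot and the scene stay as the last step left them, time stands still between calls to the robot, and variables do not carry over. Pictures are saved under pics/ and viewed, and the job is handed in when it is done.

```bash
mkdir -p pics; ls
cat > h.py <<'E'
from rig import *
import numpy as np, cv2
def save(p,n): cv2.imwrite('pics/'+n,cv2.cvtColor(p['img'],cv2.COLOR_RGB2BGR))
E
python3 - <<'E'
from h import *
s=state(); print(s)
print(globals().get('hold_point_z'))
p=snapshot('scene'); q=snapshot('top')
save(p,'s0.png'); save(q,'t0.png')
for n in ['red_bottle_center','blue_bottle_center','green_bottle_center','forceps_center','red_bay','blue_bay','green_bay','steel_tray','brown_bottle_center','lab_timer_center']:
  for l,pp in (('s',p),('t',q)):
    try:
      print(n,l,[(np.round(r['point'],4),round(r['conf'],2)) for r in spot_point(pp,n)[:3]])
    except Exception as e: print(n,l,e)
E
```

```text
pics
{'clock': 0.0, 'joint_pos': array([-1.30230516e+00,  3.78092976e-01,  7.96085180e-02,  1.27444069e+00,
       -3.54026554e-05,  1.46051605e+00]), 'qd': array([ 0.00062591,  0.00055692,  0.00068341, -0.00067184,  0.00179616,
       -0.00015088]), 'joint_efforts': array([ 3.25014353e-04, -4.63600767e+01,  2.69876772e+01,  2.08678027e-02,
       -2.89303318e-05, -2.49877516e-06]), 'position': array([ 0.21244604, -0.53357659,  0.23033711]), 'orientation': array([-3.08333967e+00, -5.91023599e-01,  3.19469608e-04]), 'wrist_force': array([0.34810478, 0.95603971, 1.0848096 ]), 'wrist_torque': array([0.03029069, 0.00793155, 0.03581903]), 'opening': 1.0010055222266225}
0.0187
red_bottle_center s [(array([ 0.4737, -0.09  ,  0.0437]), 0.53)]
red_bottle_center t [(array([ 0.4732, -0.0945,  0.0424]), 0.43)]
blue_bottle_center s []
blue_bottle_center t [(array([0.4652, 0.0888, 0.0376]), 0.55)]
green_bottle_center s [(array([ 0.4937, -0.2359,  0.044 ]), 0.61), (array([0.6162, 0.0785, 0.0084]), 0.39), (array([0.5033, 0.0063, 0.0079]), 0.27)]
green_bottle_center t [(array([ 0.4925, -0.2336,  0.04
[... 172 characters left out ...]
091]), 0.62)]
red_bay t [(array([ 0.4981, -0.2392,  0.0016]), 0.78)]
blue_bay s []
blue_bay t [(array([ 0.491 , -0.2985,  0.0107]), 0.9)]
green_bay s [(array([ 0.5044, -0.1849,  0.0095]), 0.8), (array([ 0.4867, -0.2922,  0.0051]), 0.29)]
green_bay t [(array([ 0.5039, -0.1832,  0.0025]), 0.91)]
steel_tray s [(array([0.4866, 0.255 , 0.0066]), 0.93), (array([ 0.4997, -0.1848,  0.008 ]), 0.44)]
steel_tray t [(array([0.4858, 0.2523, 0.0093]), 0.86)]
brown_bottle_center s [(array([0.5909, 0.1927, 0.0519]), 0.69)]
brown_bottle_center t [(array([0.5931, 0.1892, 0.0553]), 0.73), (array([0.618 , 0.0724, 0.012 ]), 0.37)]
lab_timer_center s [(array([0.6184, 0.0783, 0.0047]), 0.65)]
lab_timer_center t []
```

View pics/s0.png

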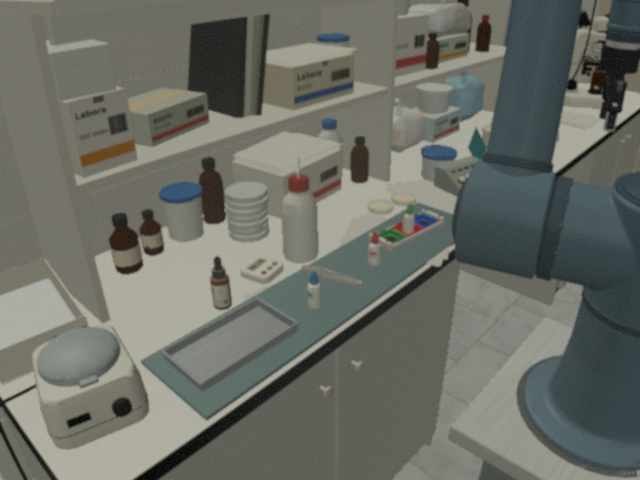

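View pics/t0.png

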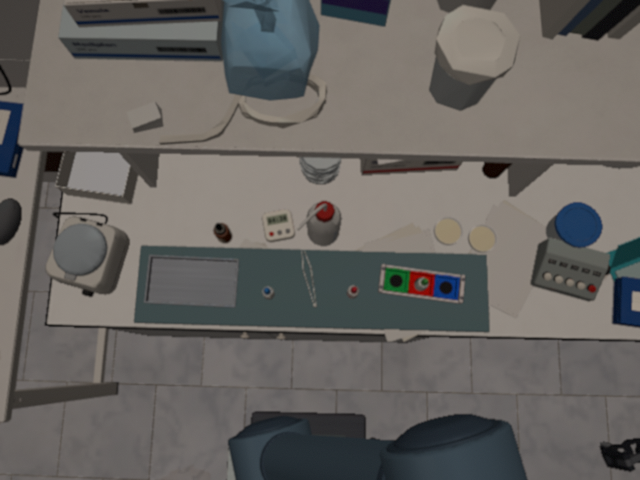

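Scene view: the tray is at about (230,340), the blue bottle at (314,290), the forceps at (335,275), the red bottle at (375,248), and the rack at (410,228) with the green bottle in the red bay. The top view agrees: the bays run green, red, blue from left to right at (396,281), (423,284), (446,288). There is also an unlisted wash bottle at (323,220).

Next I'll refine positions from pixels.

```bash
cat >> h.py <<'E'
def ray(p,uv):
    K=np.array(p['intrinsics']);d=np.array(p['dist_coeffs'],float);V=np.array(p['view'])
    n=cv2.undistortPoints(np.array(uv,float).reshape(-1,1,2),K,d).reshape(-1,2)
    R=V[:3,:3];t=V[:3,3]
    return -R.T@t,(np.c_[n,np.ones(len(n))]@R)
def onz(p,uv,z):
    c,D=ray(p,uv); return c+D*((z-c[2])/D[:,2])[:,None]
def proj(p,X):
    V=np.array(p['view']);r,_=cv2.Rodrigues(V[:3,:3])
    return cv2.projectPoints(np.array(X,float).reshape(-1,1,3),r,V[:3,3],np.array(p['intrinsics'],float),np.array(p['dist_coeffs'],float))[0].reshape(-1,2)
def crop(p,n,x0,y0,x1,y1,k):
    cv2.imwrite('pics/'+n,cv2.cvtColor(cv2.resize(p['img'][y0:y1,x0:x1],None,fx=k,fy=k,interpolation=cv2.INTER_CUBIC),cv2.COLOR_RGB2BGR))
def hsvmask(p,col,lo_s=110,lo_v=50):
    h=cv2.cvtColor(p['img'],cv2.COLOR_RGB2HSV).astype(int)
    H=h[...,0];ok=(h[...,1]>lo_s)&(h[...,2]>lo_v)
    if col=='red': m=((H<9)|(H>171))
    if col=='green': m=(H>45)&(H<80)
    if col=='blue': m=(H>100)&(H<125)
    return m&ok
def comps(p,col,x0,y0,x1,y1,**k):
    m=np.zeros((480,640),np.uint8);m[y0:y1,x0:x1]=hsvmask(p,col,**k)[y0:y1,x0:x1]
    n,l,st,c=cv2.connectedComponentsWithStats(m)
    return [(st[i].tolist(),np.round(c[i],1)) for i in range(1,n) if st[i,4]>=4]
E
python3 - <<'E'
from h import *
p=snapshot('scene'); q=snapshot('top')
for l,pp,b in (('s',p,(295,200,450,320)),('t',q,(130,240,490,330))):
  c,_=ray(pp,[[320,240]]);print(l,'cam',c.round(3))
  for col in ('red','green','blue'): print(l,col,comps(pp,col,*b))
for l,pp in (('s',p),('t',q)):
  for n in ['forceps_center','steel_tray','red_bay','green_bay','blue_bay','lab_timer_center','brown_bottle_center']:
    o=outline_of(pp,n)
    for r in o[:1]:
      ys,xs=np.nonzero(r['pixels']);print(l,n,round(r['conf'],2),len(xs),xs.mean().round(2),ys.mean().round(2))
      if n=='steel_tray' or n=='forceps_center' or 'bay' in n:
        z={'s':.025,'f':.011}.get(n[0],.019)
        print('   rect',cv2.minAreaRect(np.c_[onz(pp,np.c_[xs,ys],z)[:,:2]*1000].astype(np.float32)), (onz(pp,np.c_[xs,ys],z).mean(0)).round(4))
crop(q,'t1.png',225,200,475,320,3.2)
crop(p,'s1.png',295,200,455,320,5)
E
```

```text
s cam [-0.059  0.631  0.561]
s red [([393, 222, 30, 14, 121], array([407. , 228.2])), ([372, 233, 6, 10, 45], array([374.6, 238. ]))]
s green [([380, 229, 25, 12, 147], array([391.9, 234. ]))]
s blue [([415, 214, 23, 13, 153], array([424.5, 219.3])), ([311, 272, 6, 11, 49], array([313.4, 277.8]))]
t cam [ 0.319 -0.011  1.189]
t red [([408, 271, 27, 26, 423], array([421.1, 283.2])), ([351, 287, 6, 6, 25], array([353.8, 289.4]))]
t green [([384, 268, 25, 24, 393], array([396.4, 279.7])), ([422, 279, 5, 5, 18], array([424.3, 281.4]))]
t blue [([434, 275, 26, 24, 431], array([446.6, 286.5])), ([265, 288, 4, 5, 18], array([266.5, 290.2]))]
s steel_tray 0.64 6421 229.41 342.77
   rect ((479.5072021484375, 255.30337524414062), (205.1708526611328, 123.57331085205078), 87.37683868408203) [0.4777 0.263  0.025 ]
s red_bay 0.48 97 404.34 227.06
   rect ((494.8999938964844, -234.28591918945312), (58.03311538696289, 40.604331970214844), 17.108102798461914) [ 0.5    -0.2334  0.019 ]
s green_bay 0.48 260 391.41 234.51
   rect ((501.7826843261719, -187.97560119628906), (44.70949172973633, 58.47611236
[... 205 characters left out ...]
7 -0.2892  0.019 ]
s lab_timer_center 0.77 877 261.37 269.01
s brown_bottle_center 0.8 834 219.71 286.01
t red_bay 0.66 508 420.69 284.13
   rect ((494.07916259765625, -237.037353515625), (55.91642379760742, 53.99501419067383), 87.01790618896484) [ 0.4942 -0.237   0.019 ]
t green_bay 0.75 585 395.93 280.16
   rect ((501.7784729003906, -183.9496307373047), (52.961585998535156, 52.87223815917969), 82.44656372070312) [ 0.5014 -0.1841  0.019 ]
t blue_bay 0.95 555 445.47 287.12
   rect ((489.3834533691406, -290.0783996582031), (47.31630325317383, 59.40089416503906), 1.4178385734558105) [ 0.4891 -0.29    0.019 ]
t lab_timer_center 0.71 825 277.77 225.96
t brown_bottle_center 0.61 287 221.61 232.52
```

View pics/t1.png

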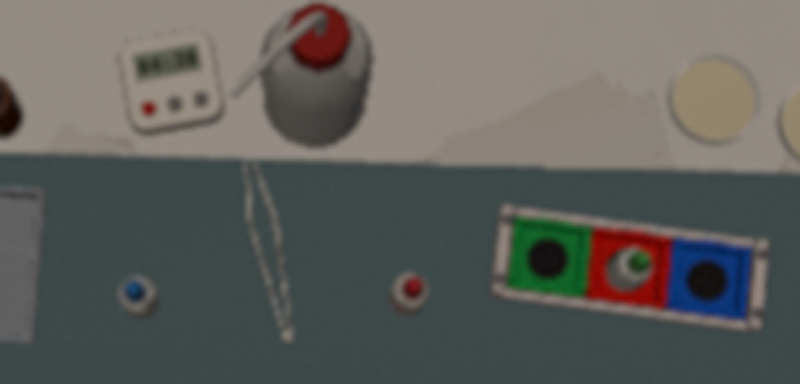

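View pics/s1.png

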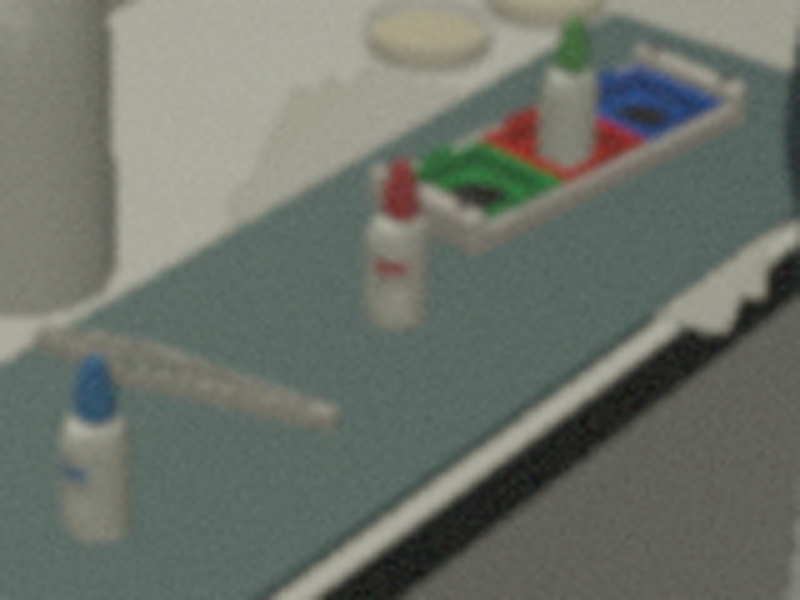

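```bash
cat > m.py <<'E'
from h import *
def tri(p,a,q,b):
    A=np.zeros((3,3));B=np.zeros(3)
    for pp,u in ((p,a),(q,b)):
        c,D=ray(pp,[u]);d=D[0]/np.linalg.norm(D[0]);M=np.eye(3)-np.outer(d,d);A+=M;B+=M@c
    return np.linalg.solve(A,B)
E
python3 - <<'E'
from m import *
p=snapshot('scene'); q=snapshot('top')
print('blue',tri(p,(313.4,277.8),q,(266.5,290.2)).round(4), onz(q,[(266.5,290.2)],.068).round(4), onz(p,[(313.4,277.8)],.064).round(4))
print('red',tri(p,(374.6,238),q,(353.8,289.4)).round(4), onz(q,[(353.8,289.4)],.068).round(4), onz(p,[(374.6,238)],.064).round(4))
print('green t',onz(q,[(424.3,281.4)],.070).round(4))
s=[c for c in comps(p,'green',395,195,425,222,lo_s=90,lo_v=30)];print(s)
for c in s: print(tri(p,c[1],q,(424.3,281.4)).round(4), onz(p,[c[1]],.066).round(4))
# discs (dark) in top
g=cv2.cvtColor(q['img'],cv2.COLOR_RGB2HSV)[...,2].astype(int)
for n,(x,y) in {'green':(395,280),'blue':(445,287)}.items():
    m=np.zeros((480,640),np.uint8);m[y-8:y+9,x-8:x+9]=(g[y-8:y+9,x-8:x+9]<45)
    ys,xs=np.nonzero(m);print('disc',n,len(xs),xs.mean(),ys.mean(),onz(q,[(xs.mean(),ys.mean())],.009).round(4))
k=3.2
C=lambda pts:np.array(pts)/k+np.array([225,200])-0.35
print('rack corners',onz(q,C([(507,208),(766,243),(755,326),(494,292)]),.022).round(4))
print('forceps ends',onz(q,C([(250,163),(288,340)]),.011).round(4))
print('forceps s',onz(p,np.array([(40,335),(332,416)])/5+np.array([295,200])-.4,.011).round(4))
for n in('scene','top'):pass
crop(q,'t2.png',130,190,330,340,4)
crop(p,'s2.png',140,190,370,410,2.7)
E
```

```text
blue [0.4667 0.0874 0.0615] [[0.4661 0.087  0.068 ]] [[0.4637 0.0899 0.064 ]]
red [ 0.4734 -0.0912  0.0613] [[ 0.4724 -0.0908  0.068 ]] [[ 0.4706 -0.0873  0.064 ]]
green t [[ 0.4923 -0.2346  0.07  ]]
[([407, 205, 5, 9, 30], array([409.4, 209.1]))]
[ 0.4929 -0.2362  0.0635] [[ 0.4897 -0.232   0.066 ]]
disc green 108 395.6388888888889 280.3611111111111 [[ 0.5024 -0.1849  0.009 ]]
disc blue 99 445.3939393939394 287.2020202020202 [[ 0.4903 -0.2922  0.009 ]]
rack corners [[ 0.5337 -0.1562  0.022 ]
 [ 0.5145 -0.3297  0.022 ]
 [ 0.4586 -0.3207  0.022 ]
 [ 0.4769 -0.1476  0.022 ]]
forceps ends [[ 0.5622  0.017   0.011 ]
 [ 0.4427 -0.0119  0.011 ]]
forceps s [[ 0.5619  0.0176  0.011 ]
 [ 0.4427 -0.0137  0.011 ]]
```

View pics/t2.png

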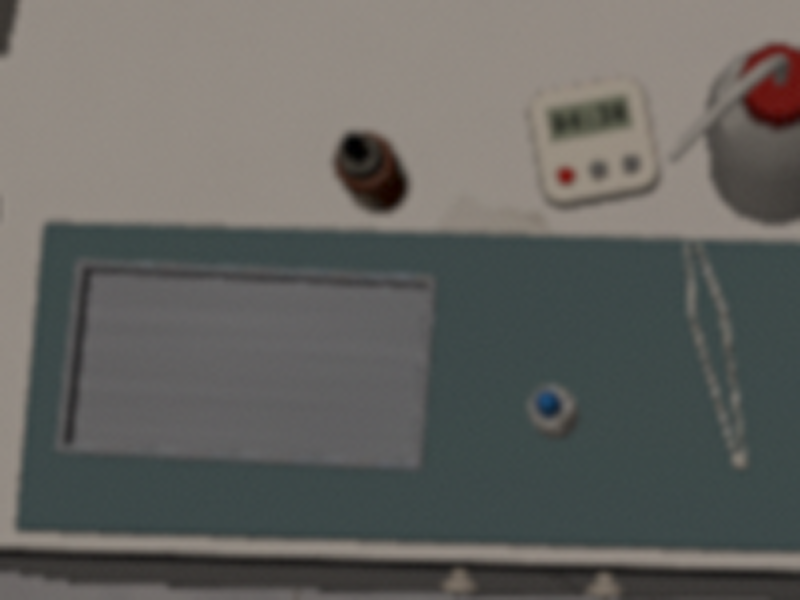

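View pics/s2.png

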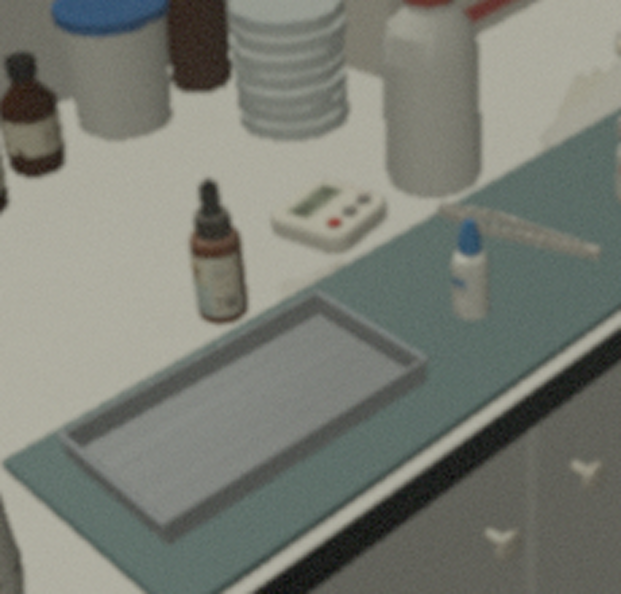

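The top crop shows the forceps from about (302,250) to (315,306), which maps to roughly 123 mm at 13.6° to world x. The tray spans about (150,255) to (238,306). Bay discs, rack corners and cap triangulation agree to about 3 mm.

Before moving, I'll check the wash bottle's nozzle and the start yaw.

```bash
python3 - <<'E'
from m import *
from scipy.spatial.transform import Rotation as R
p=snapshot('scene'); q=snapshot('top')
print('nozzle tip top crop',tri(p,(298,160),q,(298.5,229.5)).round(3),'cap',tri(p,(299,185),q,(325,211)).round(3))
print('wash base front',onz(p,[(300,260)],0).round(3))
s=state();M=R.from_rotvec(s['orientation']).as_matrix();print(M.round(3),np.degrees(np.arctan2(M[1,1],M[0,1])))
for uv in [(80,262),(432,277),(420,467),(60,452)]: print(onz(q,[np.array(uv)/4+[130,190]-.4],.025).round(4))
E
python3 -m crank '{"fingers":[1,1,1,1,1,1,1,1,1,1,1,1],"offset":[[0.03,0.03,0],[0.06,0.06,0],[0.09,0.09,0],[0.12,0.12,0],[0.15,0.15,0],[0.18,0.18,0],[0.2,0.21,0],[0.23,0.24,0],[0.25,0.265,0],[0.27,0.29,0],[0.279,0.299,0],[0.279,0.299,0]],"rot":[[0,0,0.1],[0,0,0.2],[0,0,0.3],[0,0,0.4],[0,0,0.5],[0,0,0.6],[0,0,0.7],[0,0,0.8],[0,0,0.9],[0,0,1.0],[0,0,1.08],[0,0,1.08]]}'
```

```text
nozzle tip top crop [0.557 0.022 0.231] cap [ 0.612 -0.028  0.153]
wash base front [[ 0.596 -0.009  0.   ]]
[[ 0.929  0.37   0.   ]
 [ 0.37  -0.929 -0.   ]
 [ 0.     0.    -1.   ]] -68.29440378794342
[[0.5408 0.3451 0.025 ]]
[[0.5376 0.1556 0.025 ]]
[[0.4359 0.1564 0.025 ]]
[[0.4385 0.3468 0.025 ]]
clock: 3.1
position: [0.4935, -0.2328, 0.2313]
orientation: [2.335, 2.101, 0.002]
wrist_force: [-1.1, 0.5, 0.5]
opening: 0.999
```

```bash
python3 -m crank '{"fingers":[1,1,1,1,1,1,1,1,1,1,1,1],"offset":[[0,0,-0.02],[0,0,-0.05],[0,0,-0.08],[0,0,-0.11],[0,0,-0.13],[0,0,-0.15],[0,0,-0.165],[0,0,-0.18],[0,0,-0.19],[0,0,-0.199],[0,0,-0.199],[0,0,-0.199]],"rot":[[0,0,0],[0,0,0],[0,0,0],[0,0,0],[0,0,0],[0,0,0],[0,0,0],[0,0,0],[0,0,0],[0,0,0],[0,0,0],[0,0,0]]}'
python3 - <<'E'
from h import *
p=snapshot('scene'); q=snapshot('top')
crop(p,'s3.png',340,150,500,270,4);crop(q,'t3.png',370,240,490,330,4)
E
cd pics; python3 -c "
import cv2,numpy as np
a=cv2.imread('s3.png');b=cv2.imread('t3.png');print(a.shape,b.shape)"
```

```text
clock: 4.1
position: [0.4914, -0.2355, 0.0323]
orientation: [-2.343, -2.092, 0.0]
wrist_force: [-0.1, 0.3, 0.8]
opening: 0.998
(480, 640, 3) (360, 480, 3)
```

View pics/s3.png

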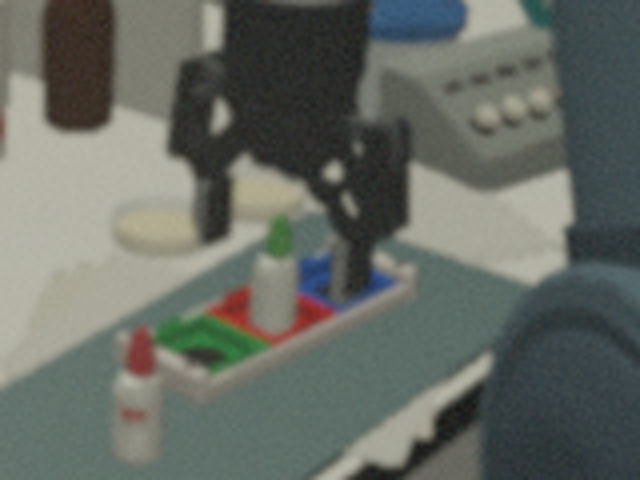

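Run:
```python
from h import *
p=snapshot('scene'); q=snapshot('top')
u=proj(p,[[.4914,-.2355,.045],[.4925,-.2355,.009],[.4925,-.2355,.077],[.4914+.0425,-.2355-.005,.045],[.4914-.0425,-.2355+.005,.045]]);print(((u-[340,150])*4).round(0).tolist())
```

```text
[[276.0, 269.0], [270.0, 327.0], [278.0, 214.0], [216.0, 242.0], [338.0, 297.0]]
```

View pics/t3.png

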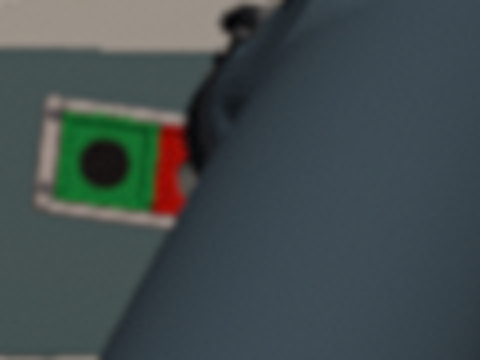

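The finger tips sit at crop (215,235) and (350,290), as the projection predicts, with the green bottle between them. The top view is covered by the arm. Closing now.

```bash
python3 -m crank '{"fingers":[0,0,0,0,0,0,0,0,0,0,0,0],"offset":[[0,0,0],[0,0,0],[0,0,0],[0,0,0],[0,0,0],[0,0,0],[0,0,0],[0,0,0],[0,0,0],[0,0,0],[0,0,0],[0,0,0]],"rot":[[0,0,0],[0,0,0],[0,0,0],[0,0,0],[0,0,0],[0,0,0],[0,0,0],[0,0,0],[0,0,0],[0,0,0],[0,0,0],[0,0,0]]}'
python3 - <<'E'
from h import *
p=snapshot('scene'); crop(p,'s4.png',340,150,500,270,4)
E
```

```text
clock: 5.3
position: [0.4918, -0.2353, 0.0325]
orientation: [2.342, 2.093, 0.0]
wrist_force: [-1.1, 1.1, 3.9]
opening: 0.258
```

View pics/s4.png

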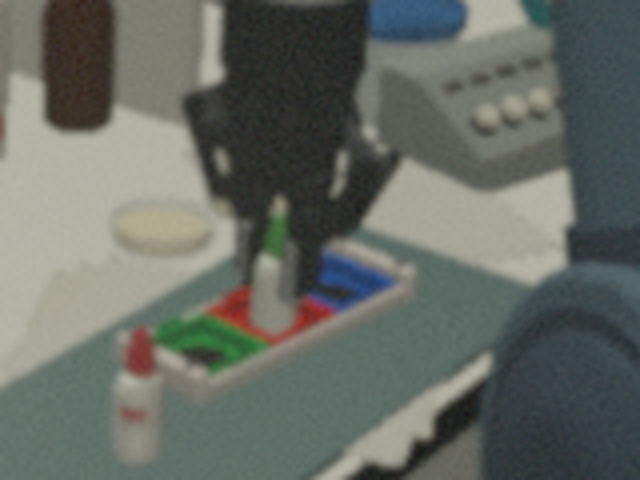

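```bash
python3 -m crank '{"fingers":[0,0,0,0,0,0,0,0,0,0,0,0],"offset":[[0,0,0.01],[0,0,0.02],[0,0,0.03],[0,0,0.03],[0.003,0.012,0.03],[0.005,0.025,0.03],[0.008,0.038,0.03],[0.01,0.05,0.03],[0.01,0.05,0.03],[0.01,0.05,0.02],[0.01,0.05,0.01],[0.01,0.05,0.003]],"rot":[[0,0,0],[0,0,0],[0,0,0],[0,0,0],[0,0,0],[0,0,0],[0,0,0],[0,0,0],[0,0,0],[0,0,0],[0,0,0],[0,0,0]]}'
python3 -m crank '{"fingers":[0,0,0],"offset":[[0,0,-0.001],[0,0,-0.002],[0,0,-0.002]],"rot":[[0,0,0],[0,0,0],[0,0,0]]}'
python3 - <<'E'
from h import *
p=snapshot('scene'); crop(p,'s5.png',340,150,500,270,4);q=snapshot('top');crop(q,'t5.png',370,240,490,330,4)
E
```

```text
clock: 6.35
position: [0.501, -0.1852, 0.0337]
orientation: [-2.342, -2.093, 0.001]
wrist_force: [0.9, 0.5, 0.3]
opening: 0.26
clock: 6.6
position: [0.501, -0.1854, 0.0329]
orientation: [-2.342, -2.092, 0.001]
wrist_force: [0.8, 0.9, 0.0]
opening: 0.256
```

View pics/s5.png

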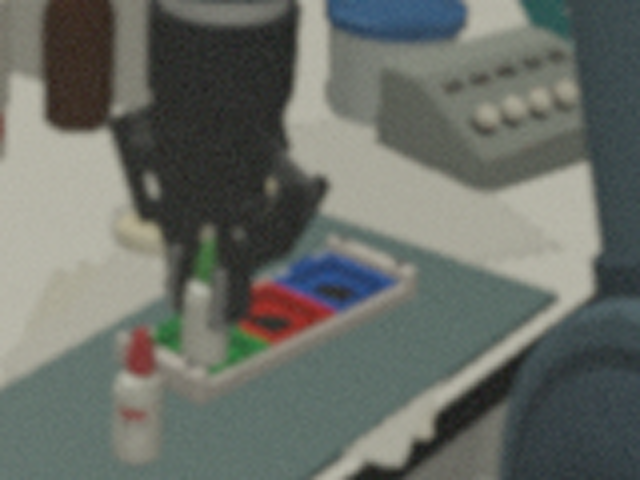

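The green bottle now stands in the green bay (base near crop (208,358)). Releasing and lifting to 0.15 m.

```bash
python3 -m crank '{"fingers":[0,0.3,0.5,0.8,1,1,1,1,1,1,1,1],"offset":[[0,0,-0.001],[0,0,-0.001],[0,0,-0.001],[0,0,-0.001],[0,0,-0.001],[0,0,-0.001],[0,0,0.01],[0,0,0.03],[0,0,0.05],[0,0,0.07],[0,0,0.09],[0,0,0.12]],"rot":[[0,0,0],[0,0,0],[0,0,0],[0,0,0],[0,0,0],[0,0,0],[0,0,0],[0,0,0],[0,0,0],[0,0,0],[0,0,0],[0,0,0]]}'
python3 - <<'E'
from m import *
p=snapshot('scene'); crop(p,'s6.png',340,150,500,270,4)
print((proj(p,[[.5024,-.185,.009],[.5024,-.185,.077]])-[340,150])*4, state()['position'])
c=comps(p,'green',380,195,400,226,lo_s=90,lo_v=30);print(c)
for k in c: print(onz(p,[k[1]],.066))
E
```

```text
clock: 7.7
position: [0.5003, -0.1846, 0.1527]
orientation: [-2.34, -2.092, 0.002]
wrist_force: [-0.1, -0.5, 0.2]
opening: 0.998
[[199.71025696 355.83295689]
 [206.45497521 240.08516821]] [ 0.5038577  -0.18633899  0.15981675]
[([390, 211, 4, 9, 27], array([391.6, 215.4]))]
[[ 0.50042534 -0.18319615  0.066     ]]
```

View pics/s6.png

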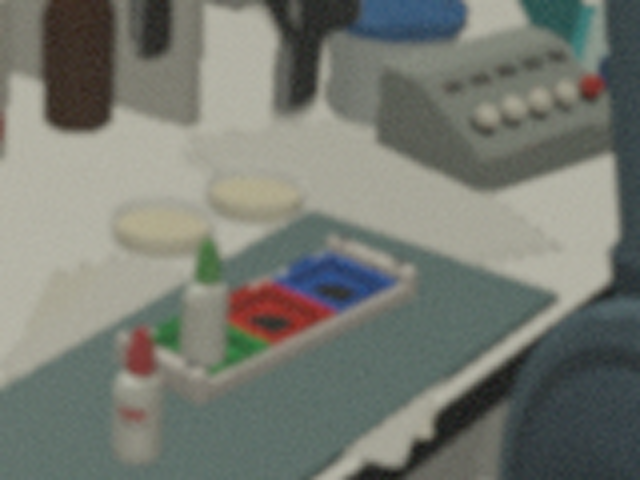

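The green bottle stands free and upright in the green bay; its cap is at crop (208,262), as predicted. Now the red bottle.

```bash
python3 -m crank '{"fingers":[1,1,1,1,1,1,1,1,1,1,1,1],"offset":[[-0.01,0.03,0],[-0.02,0.06,0],[-0.0295,0.094,0],[-0.0295,0.094,0],[-0.0295,0.094,-0.01],[-0.0295,0.094,-0.04],[-0.0295,0.094,-0.07],[-0.0295,0.094,-0.09],[-0.0295,0.094,-0.105],[-0.0295,0.094,-0.115],[-0.0295,0.094,-0.122],[-0.0295,0.094,-0.122]],"rot":[[0,0,0],[0,0,0],[0,0,0],[0,0,0],[0,0,0],[0,0,0],[0,0,0],[0,0,0],[0,0,0],[0,0,0],[0,0,0],[0,0,0]]}'
python3 -m crank '{"fingers":[0,0,0,0,0,0,0,0,0,0],"offset":[[0,0,0],[0,0,0],[0,0,0],[0,0,0],[0,0,0],[0,0,0],[0,0,0],[0,0,0],[0,0,0],[0,0,0]],"rot":[[0,0,0],[0,0,0],[0,0,0],[0,0,0],[0,0,0],[0,0,0],[0,0,0],[0,0,0],[0,0,0],[0,0,0]]}'
python3 - <<'E'
from h import *
p=snapshot('scene'); crop(p,'s7.png',300,150,460,270,4)
E
```

```text
clock: 8.75
position: [0.4711, -0.0911, 0.03]
orientation: [-2.341, -2.092, 0.002]
wrist_force: [-0.7, -0.3, 0.8]
opening: 1.001
clock: 9.58
position: [0.4726, -0.0914, 0.0321]
orientation: [2.341, 2.093, 0.001]
wrist_force: [-1.5, 0.2, 5.4]
opening: 0.258
```

View pics/s7.png

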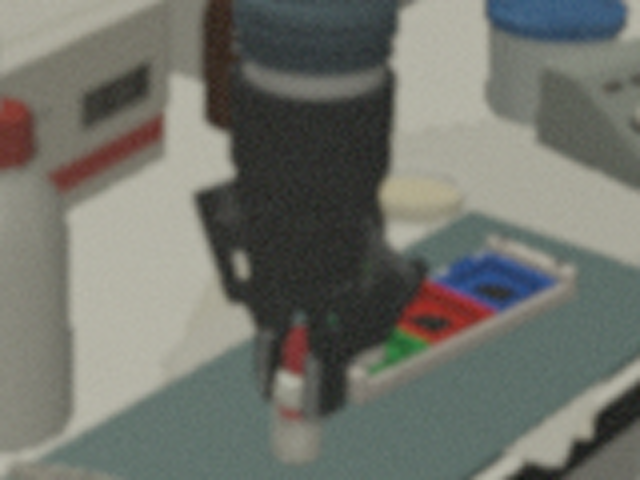

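Red is gripped (opening 0.258). Lifting it over green, then lowering it into the red bay.

```bash
python3 -m crank '{"fingers":[0,0,0,0,0,0,0,0,0,0,0,0],"offset":[[0,0,0.015],[0,0,0.04],[0,0,0.07],[0,0,0.095],[0.003,-0.02,0.1],[0.009,-0.05,0.1],[0.014,-0.08,0.1],[0.018,-0.11,0.1],[0.022,-0.135,0.1],[0.024,-0.147,0.1],[0.024,-0.147,0.1],[0.024,-0.147,0.1]],"rot":[[0,0,0],[0,0,0],[0,0,0],[0,0,0],[0,0,0],[0,0,0],[0,0,0],[0,0,0],[0,0,0],[0,0,0],[0,0,0],[0,0,0]]}'
python3 - <<'E'
from m import *
p=snapshot('scene'); q=snapshot('top');crop(p,'s8.png',340,130,500,250,4)
s=state()['position'];print(s)
print((proj(p,[[s[0],s[1],s[2]+.043-.030-.034-.002]])-[340,130])*4)
E
```

```text
clock: 10.63
position: [0.4958, -0.2381, 0.131]
orientation: [-2.342, -2.092, -0.001]
wrist_force: [-0.6, 1.1, 0.3]
opening: 0.256
[ 0.49562257 -0.23688351  0.13102419]
[[278.79137902 237.35822808]]
```

View pics/s8.png

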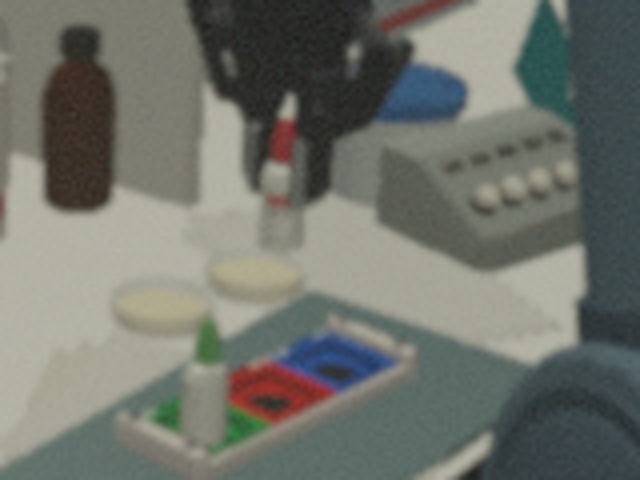

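Red hangs straight over the red bay, with its base at crop (280,243) as expected. Lowering and releasing.

```bash
python3 -m crank '{"fingers":[0,0,0,0,0,0,0,0,0,0,0,0],"offset":[[0,0,-0.015],[0,0,-0.035],[0,0,-0.055],[0,0,-0.07],[0,0,-0.08],[0,0,-0.086],[0,0,-0.09],[0,0,-0.094],[0,0,-0.096],[0,0,-0.097],[0,0,-0.098],[0,0,-0.098]],"rot":[[0,0,0],[0,0,0],[0,0,0],[0,0,0],[0,0,0],[0,0,0],[0,0,0],[0,0,0],[0,0,0],[0,0,0],[0,0,0],[0,0,0]]}'
python3 -m crank '{"fingers":[0.1,0.3,0.5,0.8,1,1,1,1,1,1,1,1],"offset":[[0,0,-0.001],[0,0,-0.001],[0,0,-0.001],[0,0,-0.001],[0,0,-0.001],[0,0,-0.001],[0,0,0.01],[0,0,0.03],[0,0,0.05],[0,0,0.07],[0,0,0.09],[0,0,0.12]],"rot":[[0,0,0],[0,0,0],[0,0,0],[0,0,0],[0,0,0],[0,0,0],[0,0,0],[0,0,0],[0,0,0],[0,0,0],[0,0,0],[0,0,0]]}'
python3 - <<'E'
from m import *
p=snapshot('scene'); crop(p,'s9.png',340,150,500,270,4)
print((proj(p,[[.4964,-.2385,.009],[.4964,-.2385,.077]])-[340,150])*4)
E
```

```text
clock: 11.73
position: [0.4966, -0.2386, 0.0341]
orientation: [2.342, 2.093, 0.001]
wrist_force: [-0.6, 1.1, 2.7]
opening: 0.259
clock: 12.73
position: [0.4948, -0.2375, 0.1525]
orientation: [-2.34, -2.091, 0.002]
wrist_force: [-0.9, -0.6, -0.1]
opening: 1.0
[[266.95954341 323.24251936]
 [275.3849972  209.87866699]]
```

View pics/s9.png

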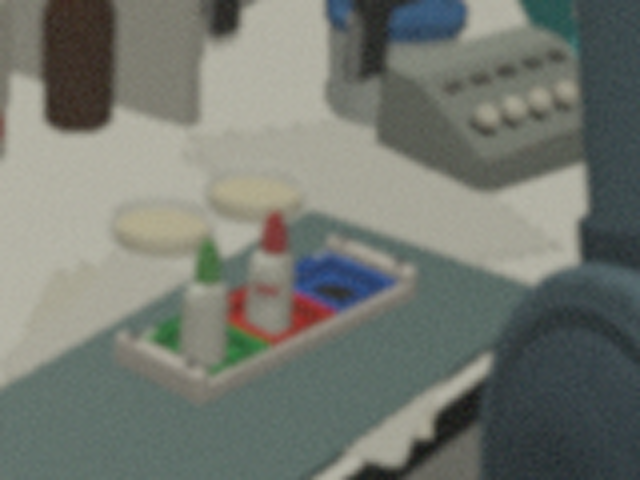

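Red stands upright in the red bay, cap at crop (275,232). Now blue, bowing the path towards the robot to clear the wash-bottle nozzle.

```bash
python3 -m crank '{"fingers":[1,1,1,1,1,1,1,1,1,1,1,1],"offset":[[-0.01,0.03,0],[-0.02,0.06,0],[-0.03,0.095,0],[-0.04,0.13,0],[-0.05,0.165,0],[-0.05,0.2,0],[-0.05,0.235,0],[-0.045,0.265,0],[-0.04,0.295,0],[-0.03,0.326,0],[-0.03,0.326,0],[-0.03,0.326,0]],"rot":[[0,0,0],[0,0,0],[0,0,0],[0,0,0],[0,0,0],[0,0,0],[0,0,0],[0,0,0],[0,0,0],[0,0,0],[0,0,0],[0,0,0]]}'
python3 - <<'E'
from m import *
p=snapshot('scene'); q=snapshot('top')
cp=comps(p,'blue',295,255,335,320);print(cp)
for c in cp: print(onz(p,[c[1]],.0615))
E
```

```text
clock: 13.78
position: [0.4664, 0.0889, 0.1532]
orientation: [2.339, 2.097, 0.0]
wrist_force: [-0.5, -0.3, 0.3]
opening: 0.999
[([311, 272, 6, 12, 52], array([313.4, 277.9]))]
[[0.46614557 0.087426   0.0615    ]]
```

```bash
python3 -m crank '{"fingers":[1,1,1,1,1,1,1,1,1,1],"offset":[[0,0,-0.02],[0,0,-0.05],[0,0,-0.075],[0,0,-0.095],[0,0,-0.105],[0,0,-0.112],[0,0,-0.118],[0,0,-0.122],[0,0,-0.122],[0,0,-0.122]],"rot":[[0,0,0],[0,0,0],[0,0,0],[0,0,0],[0,0,0],[0,0,0],[0,0,0],[0,0,0],[0,0,0],[0,0,0]]}'
python3 -m crank '{"fingers":[0,0,0,0,0,0,0,0,0,0],"offset":[[0,0,0],[0,0,0],[0,0,0],[0,0,0],[0,0,0],[0,0,0],[0,0,0],[0,0,0],[0,0,0],[0,0,0]],"rot":[[0,0,0],[0,0,0],[0,0,0],[0,0,0],[0,0,0],[0,0,0],[0,0,0],[0,0,0],[0,0,0],[0,0,0]]}'
python3 - <<'E'
from h import *
p=snapshot('scene'); crop(p,'s10.png',230,190,390,310,4)
E
```

```text
clock: 14.72
position: [0.4666, 0.0875, 0.0318]
orientation: [2.342, 2.093, 0.001]
wrist_force: [-0.4, 0.1, -0.5]
opening: 0.999
clock: 15.55
position: [0.4663, 0.0878, 0.0316]
orientation: [2.342, 2.094, 0.001]
wrist_force: [-2.3, 0.3, 5.2]
opening: 0.259
```

View pics/s10.png

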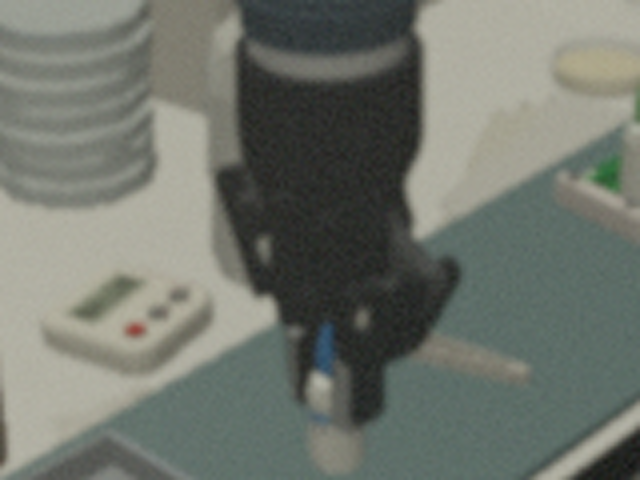

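Blue is gripped. Lifting and carrying it to the blue bay.

```bash
python3 -m crank '{"fingers":[0,0,0,0,0,0,0,0,0,0,0,0],"offset":[[0,0,0.015],[0,0,0.04],[0,0,0.07],[0,0,0.095],[-0.01,-0.02,0.11],[-0.02,-0.05,0.11],[-0.025,-0.085,0.11],[-0.025,-0.12,0.11],[-0.02,-0.155,0.11],[-0.01,-0.19,0.11],[0,-0.225,0.11],[0.01,-0.26,0.11]],"rot":[[0,0,0],[0,0,0],[0,0,0],[0,0,0],[0,0,0],[0,0,0],[0,0,0],[0,0,0],[0,0,0],[0,0,0],[0,0,0],[0,0,0]]}'
python3 -m crank '{"fingers":[0,0,0,0,0,0,0],"offset":[[0.005,-0.03,0],[0.01,-0.06,0],[0.013,-0.09,0],[0.014,-0.11,0],[0.014,-0.12,0],[0.014,-0.12,0],[0.014,-0.12,0]],"rot":[[0,0,0],[0,0,0],[0,0,0],[0,0,0],[0,0,0],[0,0,0],[0,0,0]]}'
python3 - <<'E'
from m import *
p=snapshot('scene'); crop(p,'s11.png',340,130,500,250,4)
E
```

```text
clock: 16.6
position: [0.476, -0.174, 0.141]
orientation: [-2.343, -2.093, -0.0]
wrist_force: [1.4, 0.8, -0.3]
opening: 0.257
clock: 17.18
position: [0.4897, -0.2916, 0.1408]
orientation: [-2.342, -2.092, -0.001]
wrist_force: [0.4, -0.1, -1.1]
opening: 0.255
```

View pics/s11.png

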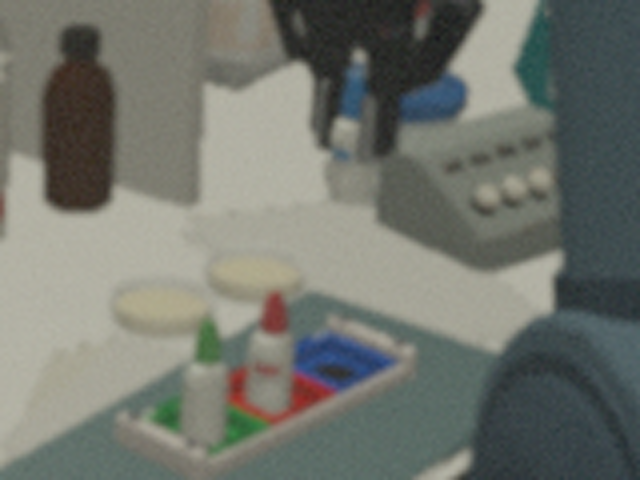

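Blue hangs at crop (352,130) above the blue bay. Lowering it, opening, and lifting away.

```bash
python3 -m crank '{"fingers":[0,0,0,0,0,0,0,0,0,0,0,0],"offset":[[0,0,-0.02],[0,0,-0.045],[0,0,-0.065],[0,0,-0.08],[0,0,-0.09],[0,0,-0.096],[0,0,-0.1],[0,0,-0.104],[0,0,-0.106],[0,0,-0.107],[0,0,-0.108],[0,0,-0.108]],"rot":[[0,0,0],[0,0,0],[0,0,0],[0,0,0],[0,0,0],[0,0,0],[0,0,0],[0,0,0],[0,0,0],[0,0,0],[0,0,0],[0,0,0]]}'
python3 -m crank '{"fingers":[0.1,0.3,0.5,0.8,1,1,1,1,1,1,1,1],"offset":[[0,0,-0.001],[0,0,-0.001],[0,0,-0.001],[0,0,-0.001],[0,0,-0.001],[0,0,-0.001],[0,0,0.01],[0,0,0.03],[0,0,0.05],[0,0,0.07],[0,0,0.09],[0,0,0.12]],"rot":[[0,0,0],[0,0,0],[0,0,0],[0,0,0],[0,0,0],[0,0,0],[0,0,0],[0,0,0],[0,0,0],[0,0,0],[0,0,0],[0,0,0]]}'
python3 - <<'E'
from m import *
p=snapshot('scene'); crop(p,'s12.png',340,150,500,270,4)
E
```

```text
clock: 18.23
position: [0.4906, -0.2927, 0.0338]
orientation: [2.342, 2.093, 0.0]
wrist_force: [-0.1, -0.2, -1.0]
opening: 0.257
clock: 19.23
position: [0.489, -0.2914, 0.1535]
orientation: [-2.34, -2.092, 0.001]
wrist_force: [0.0, -0.4, -0.6]
opening: 1.002
```

View pics/s12.png

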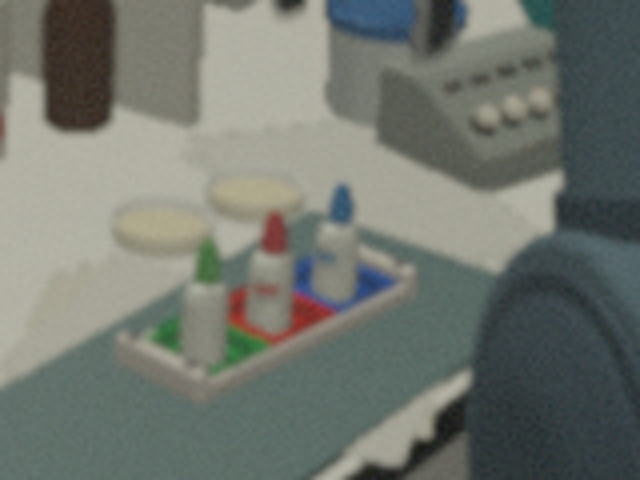

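All three bottles stand in their bays (caps at crop (207,258), (275,232), (342,205)). Now the forceps: re-measure with the arm out of the way and choose the yaw from joint 6.

Run:
```python
from m import *
p=snapshot('scene'); q=snapshot('top')
print(state()['joint_pos'].round(3))
crop(q,'t13.png',285,235,335,315,7);crop(p,'s13.png',290,255,370,295,8)
for l,pp in (('s',p),('t',q)):
  print(l,[(np.round(r['point'],4),round(r['conf'],2)) for r in spot_point(pp,'forceps_center')[:2]])
  print(l,[(np.round(r['point'],4),round(r['conf'],2)) for r in recognise(pp,'forceps_center')[:2]])
  for x in (.445,.4945,.5024,.56): print(x,proj(pp,[[x,.0025+(x-.5024)*.242,.011]]).round(1))
```

```text
[-0.649  0.398 -0.083  1.083  0.     1.034]
s [(array([0.5   , 0.0066, 0.0088]), 0.58)]
s [(array([0.5004, 0.0062, 0.01  ]), 0.55)]
0.445 [[359.2 282.9]]
0.4945 [[334.7 275.7]]
0.5024 [[330.8 274.6]]
0.56 [[303.7 266.7]]
t [(array([0.5013, 0.0044, 0.0132]), 0.64)]
t [(array([0.5034, 0.0043, 0.0154]), 0.44)]
0.445 [[314.4 304.8]]
0.4945 [[309.5 281.7]]
0.5024 [[308.7 278. ]]
0.56 [[303.  251.6]]
```

View pics/t13.png

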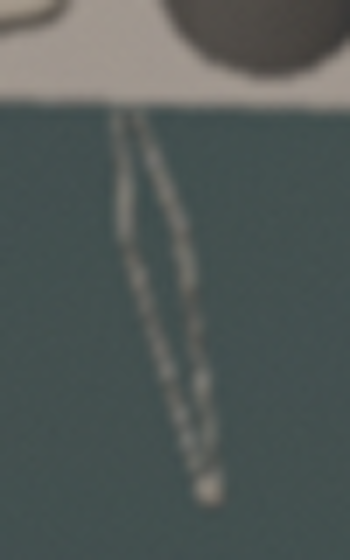

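View pics/s13.png

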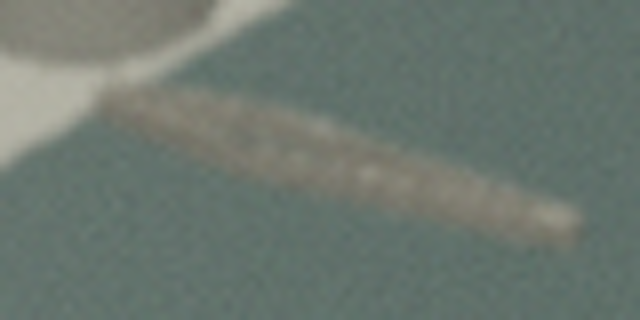

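The forceps run from the points near top (303,251) to the closed end near (315,305), and the centre near (308.7,278) agrees with the networks. I'll turn by +1.916 rad (j6 ends near -0.23).

```bash
python3 -m crank '{"fingers":[1,1,1,1,1,1,1,1,1,1,1,1],"offset":[[-0.01,0.02,0],[-0.02,0.045,0],[-0.03,0.07,0],[-0.035,0.095,0],[-0.04,0.12,0],[-0.04,0.145,0],[-0.04,0.17,0],[-0.04,0.195,0],[-0.035,0.22,0],[-0.03,0.245,0],[-0.02,0.27,0],[-0.01,0.294,0]],"rot":[[0,0,0.1],[0,0,0.2],[0,0,0.3],[0,0,0.4],[0,0,0.5],[0,0,0.6],[0,0,0.7],[0,0,0.8],[0,0,0.9],[0,0,1.0],[0,0,1.1],[0,0,1.2]]}'
python3 -m crank '{"fingers":[1,1,1,1,1,1,0.8,0.7,0.7,0.7],"offset":[[0,0,0],[0.005,0,0],[0.01,0,0],[0.0145,0,0],[0.0145,0,-0.01],[0.0145,0,-0.03],[0.0145,0,-0.05],[0.0145,0,-0.07],[0.0145,0,-0.07],[0.0145,0,-0.07]],"rot":[[0,0,0.1],[0,0,0.2],[0,0,0.3],[0,0,0.4],[0,0,0.5],[0,0,0.6],[0,0,0.7],[0,0,0.716],[0,0,0.716],[0,0,0.716]]}'
python3 - <<'E'
from m import *
from scipy.spatial.transform import Rotation as R
p=snapshot('scene'); q=snapshot('top');crop(p,'s14.png',240,160,400,290,4.5);crop(q,'t14.png',270,210,350,310,5)
s=state();M=R.from_rotvec(s['orientation']).as_matrix();print(s['position'],np.degrees(np.arctan2(M[1,1],M[0,1])),s['joint_pos'].round(2))
E
```

```text
clock: 20.58
position: [0.479, 0.0032, 0.1522]
orientation: [-0.743, -3.05, 0.0]
wrist_force: [1.1, -0.8, -0.3]
opening: 0.997
clock: 21.42
position: [0.4924, 0.002, 0.0818]
orientation: [0.364, -3.116, -0.002]
wrist_force: [-0.3, -0.1, 0.5]
opening: 0.7
[0.49481126 0.00172148 0.08383255] 103.33168053828774 [-0.12  0.32 -0.41  0.85  0.   -0.36]
```

View pics/s14.png

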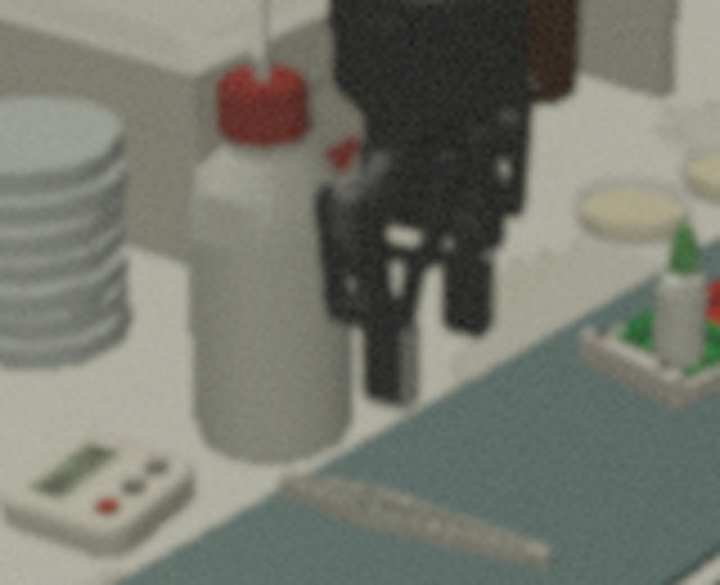

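The gripper straddles the forceps, jaws across them, and clears the wash bottle. Lowering and closing.

```bash
python3 -m crank '{"fingers":[0.7,0.7,0.7,0.7,0.7,0.7,0.7,0.7],"offset":[[0,0,-0.015],[0,0,-0.03],[0,0,-0.045],[0,0,-0.058],[0,0,-0.067],[0,0,-0.072],[0,0,-0.075],[0,0,-0.075]],"rot":[[0,0,0],[0,0,0],[0,0,0],[0,0,0],[0,0,0],[0,0,0],[0,0,0],[0,0,0]]}'
python3 -m crank '{"fingers":[0,0,0,0,0,0,0,0,0,0],"offset":[[0,0,0],[0,0,0],[0,0,0],[0,0,0],[0,0,0],[0,0,0],[0,0,0],[0,0,0],[0,0,0],[0,0,0]],"rot":[[0,0,0],[0,0,0],[0,0,0],[0,0,0],[0,0,0],[0,0,0],[0,0,0],[0,0,0],[0,0,0],[0,0,0]]}'
python3 - <<'E'
from h import *
p=snapshot('scene'); crop(p,'s15.png',270,200,390,300,5)
E
```

```text
clock: 22.18
position: [0.495, 0.0017, 0.0085]
orientation: [-0.365, 3.12, 0.0]
wrist_force: [-1.2, -0.0, -0.0]
opening: 0.698
clock: 23.02
position: [0.4952, 0.0016, 0.0091]
orientation: [-0.365, 3.119, -0.001]
wrist_force: [-1.7, -0.9, 4.8]
opening: 0.15
```

View pics/s15.png

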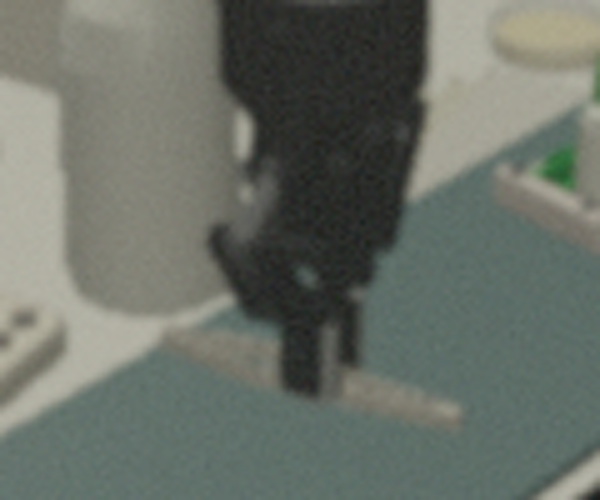

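The forceps are gripped (opening 0.15, about 13 mm). Lifting, backing off from the wash bottle and turning towards the tray.

```bash
python3 -m crank '{"fingers":[0,0,0,0,0,0,0,0,0,0,0,0],"offset":[[0,0,0.01],[-0.005,0,0.03],[-0.015,0,0.05],[-0.03,0,0.075],[-0.04,0.01,0.1],[-0.04,0.02,0.12],[-0.04,0.035,0.12],[-0.04,0.05,0.12],[-0.04,0.07,0.12],[-0.04,0.09,0.12],[-0.03,0.11,0.12],[-0.03,0.13,0.12]],"rot":[[0,0,0],[0,0,0],[0,0,0.05],[0,0,0.15],[0,0,0.27],[0,0,0.39],[0,0,0.51],[0,0,0.63],[0,0,0.75],[0,0,0.87],[0,0,0.99],[0,0,1.11]]}'
python3 -m crank '{"fingers":[0,0,0,0,0,0,0],"offset":[[0.005,0.025,0],[0.01,0.05,0],[0.015,0.08,0],[0.02,0.1,0],[0.02,0.114,0],[0.02,0.114,0],[0.02,0.114,0]],"rot":[[0,0,0.1],[0,0,0.2],[0,0,0.223],[0,0,0.223],[0,0,0.223],[0,0,0.223],[0,0,0.223]]}'
python3 - <<'E'
from h import *
p=snapshot('scene');q=snapshot('top'); crop(p,'s16.png',120,190,360,410,2.7);crop(q,'t16.png',130,200,290,320,4.5)
E
```

```text
clock: 24.07
position: [0.4659, 0.1328, 0.1292]
orientation: [-1.961, 2.452, -0.002]
wrist_force: [0.8, 0.6, -0.1]
opening: 0.156
clock: 24.65
position: [0.4842, 0.2458, 0.1284]
orientation: [2.217, -2.225, 0.0]
wrist_force: [-0.8, -0.3, -0.1]
opening: 0.148
```

View pics/s16.png

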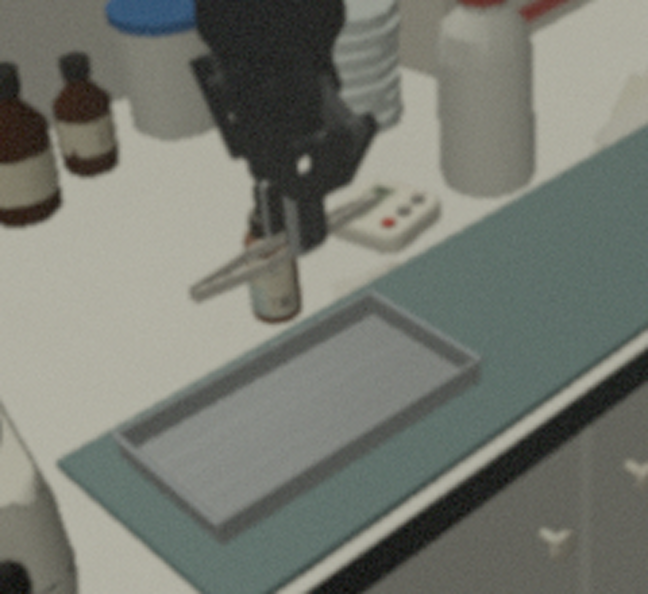

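View pics/t16.png

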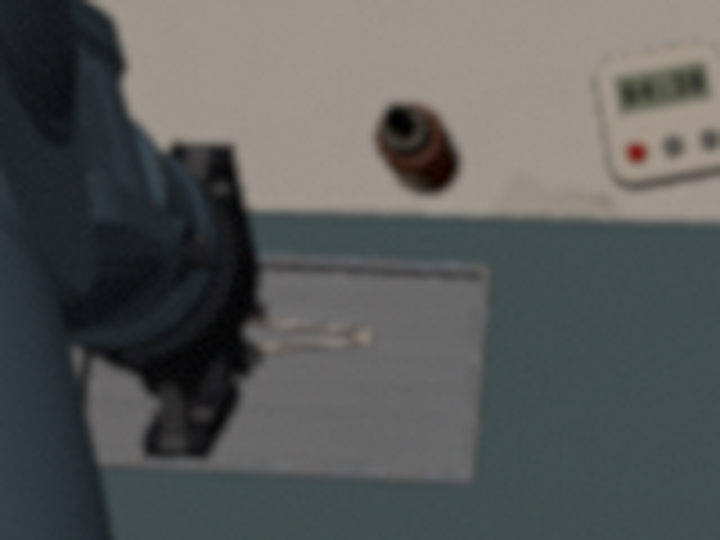

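The forceps hang level along the tray, clear of the brown bottle. Lowering.

```bash
python3 -m crank '{"fingers":[0,0,0,0,0,0,0,0,0,0,0,0],"offset":[[0,0,-0.02],[0,0,-0.045],[0,0,-0.065],[0,0,-0.08],[0,0,-0.092],[0,0,-0.1],[0,0,-0.106],[0,0,-0.11],[0,0,-0.114],[0,0,-0.116],[0,0,-0.118],[0,0,-0.118]],"rot":[[0,0,0],[0,0,0],[0,0,0],[0,0,0],[0,0,0],[0,0,0],[0,0,0],[0,0,0],[0,0,0],[0,0,0],[0,0,0],[0,0,0]]}'
python3 -m crank '{"fingers":[0.2,0.25,0.35,0.45,0.45,0.45,0.45],"offset":[[0,0,0],[0,0,0],[0,0,0],[0,0,0],[0,0,0],[0,0,0],[0,0,0]],"rot":[[0,0,0],[0,0,0],[0,0,0],[0,0,0],[0,0,0],[0,0,0],[0,0,0]]}'
python3 -m crank '{"fingers":[0.45,0.45,0.45,0.45,0.45,0.45,0.45,0.45,0.45,0.45,0.45,0.45],"offset":[[0,0,0.01],[0,0,0.03],[0,0,0.06],[0,0,0.09],[0,0,0.12],[0,0,0.15],[-0.02,-0.03,0.17],[-0.04,-0.06,0.17],[-0.06,-0.1,0.17],[-0.06,-0.14,0.17],[-0.06,-0.18,0.17],[-0.06,-0.18,0.17]],"rot":[[0,0,0],[0,0,0],[0,0,0],[0,0,0],[0,0,0],[0,0,0],[0,0,0],[0,0,0],[0,0,0],[0,0,0],[0,0,0],[0,0,0]]}'
python3 - <<'E'
from h import *
p=snapshot('scene');q=snapshot('top'); crop(p,'s17.png',120,190,360,410,2.7);crop(q,'t17.png',130,200,290,320,4.5)
save(p,'s17f.png')
for l,pp in (('s',p),('t',q)):
  for n in ['forceps_center','steel_tray','brown_bottle_center','lab_timer_center','red_bottle_center','green_bottle_center','blue_bottle_center']:
    print(l,n,[(np.round(r['point'],4),round(r['conf'],2)) for r in spot_point(pp,n)[:2]])
E
```

```text
clock: 25.75
position: [0.4851, 0.2458, 0.0112]
orientation: [-2.216, 2.226, -0.001]
wrist_force: [-1.9, -0.7, 3.1]
opening: 0.15
clock: 26.33
position: [0.4846, 0.2457, 0.0103]
orientation: [2.216, -2.226, -0.0]
wrist_force: [0.2, -0.5, 1.4]
opening: 0.449
clock: 27.33
position: [0.4244, 0.0598, 0.1813]
orientation: [2.206, -2.235, 0.005]
wrist_force: [0.1, 0.5, 0.2]
opening: 0.447
s forceps_center [(array([0.4827, 0.2538, 0.011 ]), 0.6)]
s steel_tray [(array([0.4854, 0.251 , 0.0075]), 0.86)]
s brown_bottle_center [(array([0.5935, 0.1914, 0.0523]), 0.88), (array([ 0.4907, -0.2967,  0.0441]), 0.33)]
s lab_timer_center [(array([0.6175, 0.0773, 0.0049]), 0.56)]
s red_bottle_center [(array([ 0.4963, -0.237 ,  0.0464]), 0.52)]
s green_bottle_center [(array([ 0.5044, -0.187 ,  0.0402]), 0.77)]
s blue_bottle_center [(array([ 0.4973, -0.2386,  0.0432]), 0.71), (array([ 0.4933, -0.2946,  0.0424]), 0.51)]
t forceps_center [(array([0.4849, 0.2497, 0.0116]), 0.47)]
t steel_tray [(array([0.4855, 0.2515, 0.0073]), 0.64)]
t brown_bottle_center []
t lab_timer_center [(array([0.6169, 0.0739, 0.0131]), 0.48)]
t red_bottle_center [(array([ 0.4975, -0.2405,  0.0427]), 0.59)]
t green_bottle_center [(array([ 0.4989, -0.1839,  0.0475]), 0.51)]
t blue_bottle_center [(array([ 0.489 , -0.2915,  0.0442]), 0.71), (array([ 0.4892, -0.2971,  0.0112]), 0.42)]
```

View pics/s17f.png

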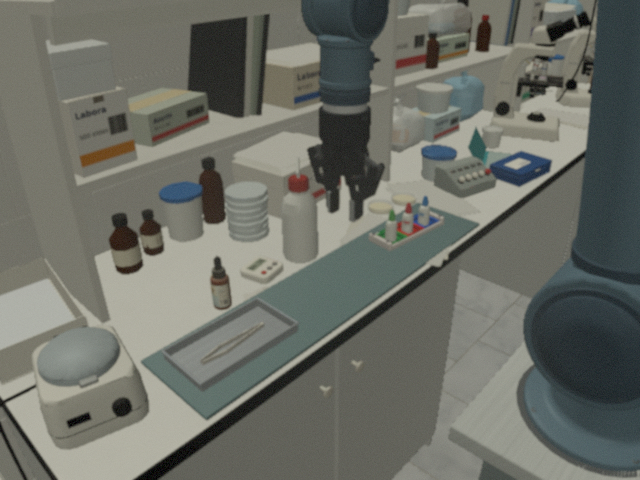

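View pics/s17.png

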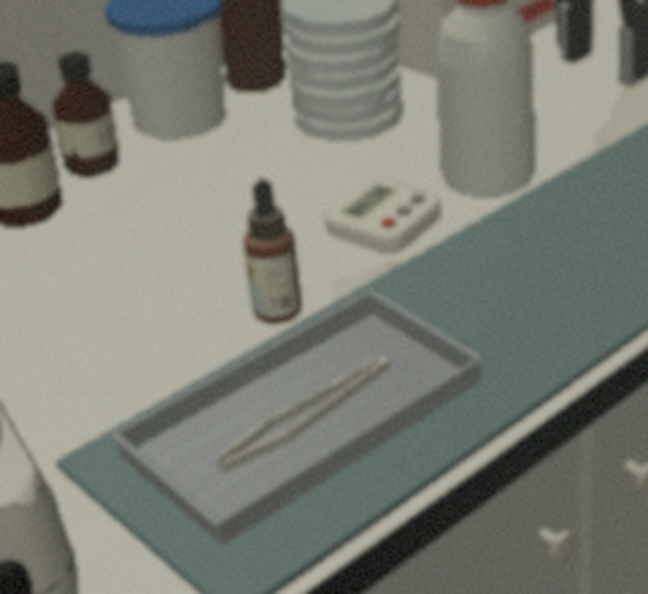

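View pics/t17.png

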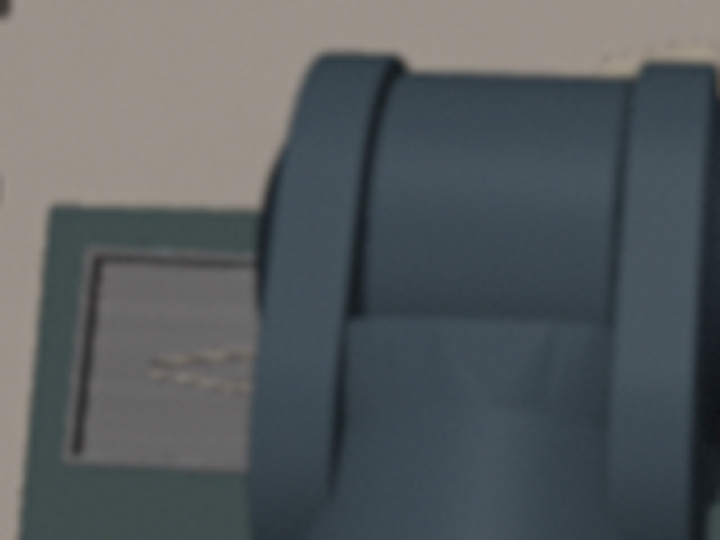

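The forceps lie flat in the tray (scene (205,358) to (263,324)). All bottles are upright, and the brown bottle and timer are unmoved. One settling move, a last top check of the bottles in their bays, then hand in.

```bash
python3 -m crank '{"fingers":[0.45,0.45,0.45,0.45],"offset":[[0,0,0],[0,0,0],[0,0,0],[0,0,0]],"rot":[[0,0,0],[0,0,0],[0,0,0],[0,0,0]]}'
python3 - <<'E'
from m import *
p=snapshot('scene');q=snapshot('top');crop(q,'t18.png',370,240,490,330,6)
pts=[[.5024,-.185,.077],[.4964,-.2385,.077],[.4903,-.292,.077]]
print(((proj(q,pts)-[370,240])*6).round(0).tolist())
E
```

```text
clock: 28.47
position: [0.4247, 0.0657, 0.1803]
orientation: [2.216, -2.227, -0.0]
wrist_force: [0.0, -0.1, 0.6]
opening: 0.45
[[183.0, 212.0], [341.0, 234.0], [499.0, 255.0]]
```

View pics/t18.png

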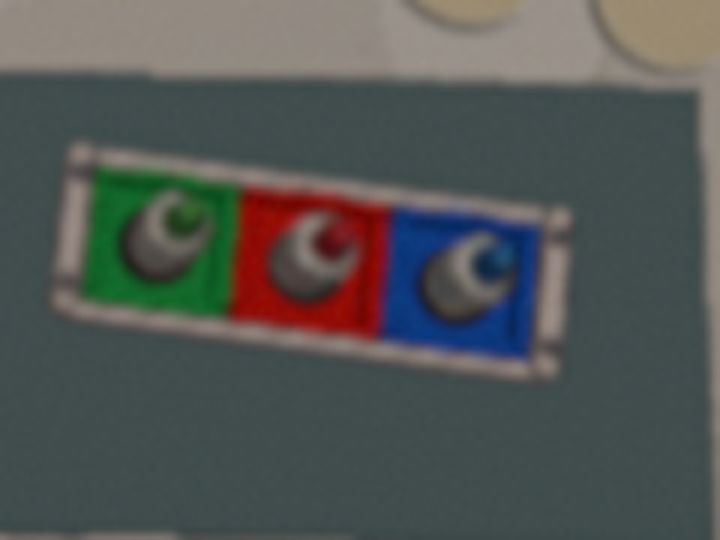

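The caps show at (185,215), (337,235), (495,257), within about 4 crop pixels (1–2 mm) of the predicted bay-centred positions. Handing in.

```bash
python3 -c "
from rig import *
print(job_done())"
```

```text
the job is handed in; nothing more can be done
None
```

The bench is back in order, and I handed the job in at about 28.5 s on the robot clock (limit 88 s); no verdict came back. I moved the green bottle from the red bay to the green bay, put the red and blue bottles in their own bays, and laid the forceps lengthwise in the steel tray.

**Bottles:** In the last top picture all three stand upright, with caps 1–2 mm from where bay-centred bottles would show (limit 13 mm). I judged that they are not leaning by eye; I did not measure the angle.

**Forceps:** They lie flat on the tray floor. The networks put their centre within about 3 mm of the tray's centre, well inside the limits.

**Bystanders:** The networks put the brown bottle within about 3 mm and the timer about 1–4 mm from their first readings, which is network noise.

**Robot:** The gripper was empty and clear of everything, and the wrist force read near zero.

**Checks that disagreed:**
- In the later checks the top view missed the brown bottle, which the arm partly hid, so that check rests on the scene view alone.
- In the scene view the blue-bottle network's best hit was on the red bay. Its second hit and the pictures put the bottle in the blue bay.
- The scene view alone read the bottles about 3 mm off from the two-view fit, which is within tolerance.

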